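Close up the chisel case

ROBOT

A 6-joint arm with a two-finger parallel gripper is mounted at the origin on the work surface. World frame = base frame: x ahead of the robot, y to its left, z up, the work surface at z = 0. Lengths are in m, angles in rad, forces in N, time in s.
With the tool pointing down it reaches from about 0.35 to 0.775 m from the base axis. Payload 7.3 kg.
Tool frame: the origin (TCP) lies at the very end of the fingers, on their centre line; the grasp point (between the pads) lies 19 mm behind it; z points along the fingers, y is the line along which they close (so a half turn about z gives the same grasp; the last joint's range is limited). The gripper opens to 92 mm and grips with 3 to 60 N. Pads are 19 mm wide; open, the fingers measure 130 mm over their backs; the gripper's body (75 mm by 190 mm) begins 47 mm behind the grasp point.
Start: joints at [-1.447, 0.342, 1.524, -0, 1.275, -0.146], TCP at [0.14, -0.506, 0.227] pointing down, gripper open.
Joint ranges: [-2.53, 2.53], [-0.77, 2.02], [0.04, 2.7], [-1, 4.14], [0.28, 2.66], [-3.11, 3.11]. Speed limits (rad/s): [2.57, 2.57, 3.14, 3.14, 3.14, 3.14].

INTERFACE

Orientations are given as [roll, pitch, yaw] about the fixed x, y, z axes, in that order (R = Rz(yaw) Ry(pitch) Rx(roll)).
In Python, from cell import robot gives the robot as it stands.
- The arm moves only by the tool apply_moves, never from a script. Its argument "motion" is text: rows parted by semicolons, each of 7 numbers parted by spaces: the opening in per cent of the stroke, from 0 (shut) to 100 (fully open), then the shift along the tool's x, y, z in cm, then the turn, a rotation vector about the tool's x, y, z in rad. A call has 1 to 20 rows; each row shifts and turns the commanded pose from where the row before left it, along the tool's axes as they then stand; what a row does not reach is not made up. A row lasts 1/8 s, in which the tool goes at most 62.5 mm and 10.7 degrees, less where a joint would pass 70% of its speed; a pose out of reach is approached as far as the arm can. A call with a gripper value outside its range is refused whole. The fingers move at their own pace and stop on an object; "force" is the grip in N (left out, the last holds). Time passes only in rows, so rows that do not move let the fingers close. It gives the time, the measured TCP pose, the force, the opening and the grip force at its end, in the units of the state.
- robot.observe(): the state, without advancing time (a new reading comes with each control period).
- robot.read_camera(name): name is "side" or "top" or "wrist"; returns a dict with "img" (400x640x3 uint8, red, green, blue), "fovy" (degrees; the focal length in pixels is half the picture's height over the tangent of half this angle, whatever the lens; pixels are square), "cx", "cy" (the principal point, pixels), "R" (3x3) and "t" (3): a world point X has camera coordinates R X + t; the wrist camera has in their place "hand_eye" (4x4, takes a point from camera to tool coordinates, whose origin is the TCP and whose axes are the flange's). Camera axes: x right, y down, z forward; pixel columns grow to the right and rows downward; lengths in m; the calibration is good to about 2 mm. A picture is of the moment at which its call begins: read the wrist's pose just before it. There is no depth.
- robot.hand_in(): hands the job in; it is judged then, once.
Trained networks look in a picture, given as the dict that the camera call returned (one of the last four; its "shot" number tells which), for a name from the list of things; names that differ only in an ending like _2 or _b are one class to them, and where a whole thing is asked for, a point or a joint stands for the part that bears it (a point fixed in the world has none). Each returns a list of dicts, best first, with "score" (0 to 1); they miss things now and then, are a little off and sometimes report something else, mostly with a low value. They report only what shows in the picture. A call takes as long as a camera call.
- robot.search_frame(target, picture): "centre" ([x, y, z] in m, in world coordinates, good to about 4 mm: the middle of the surface that is visible of it).
- robot.trace(target, picture): "pixels" (400x640 bool, what is visible of it).
The state is a dict: "time": time; "qpos": joint angles; "qvel": joint speeds; "joint_efforts": joint torques, N m; "tool_pos": TCP position; "tool_rot": TCP orientation; "contact_force": force on the tool from outside, world axes, zero at the start; "torque": the same for the moment, N m; "opening": finger opening in m; "grip_force": force on a finger pad.
Only numpy, scipy, OpenCV 4.12 (cv2) and the standard library are available. Lean on these libraries where they do the work, as an engineer would, in place of code of your own. Each camera call takes 0.05 s, during which the arm holds its last target. There are 200 camera calls.

TASK

Pack up the chisel case on the bench: first push the upright yellow retaining flap down until it lies flat over the chisels, and only then push the open lid over until it is fully shut on the case. Just push with the fingers; pick nothing up, and leave the chisels, the sharpening stone and the other things on the bench where they lie.

Things in the scene. Friction and masses are not known exactly. Their poses are not given: they have to be found in the camera images.
- case: dark wooden chisel case fixed to the bench, 280 mm (its x) by 200 mm (its y) by 70 mm high, walls and floor 8 mm, open on top. Origin at the centre of its underside on the bench; z up. The lid is hinged along its +y wall, the flap along its -y wall; both hinge lines run along the case's x. It is turned by up to 0.5 rad from the world axes.
- lid (a joint): angle of the wooden lid in rad: 0 is fully shut (lying on the rim), about 1.57 upright; it starts open, at 1.6 to 1.85, leaning outwards to the case's +y. The hinge is stiff: the lid stays where it is left and takes at most about 4 N at its free edge to move, all the way down to a stop at 0.
- lid_hinge (a point): middle of the lid's hinge line, on the top of the case's +y wall, 70.5 mm above the bench. Its axes turn with the lid: -y runs across the lid from the hinge to the free edge, z is the lid's outward normal (up when shut), x along the hinge. The lid is a plate 280 mm long, 200 mm from hinge to free edge, its inner face at z = 0 and its outer face at z = 10 mm of this frame.
- lid_edge (a point): middle of the lid's free edge, on its outer face (the one that is on top when shut), 200 mm from the hinge; when shut it is 80 mm above the bench, over the case's -y wall. Same axes as lid_hinge.
- flap (a joint): angle of the yellow retaining flap in rad: 0 is folded flat inside the case over the chisels, about 1.57 upright; it starts at 1.4 to 1.65. The hinge is stiff: the flap stays where it is left and takes at most about 2 N near its free edge to move, down to a stop at 0.
- flap_hinge (a point): middle of the flap's hinge line, just inside the case's -y wall (90.5 mm from the case's middle), 52 mm above the bench. Its axes turn with the flap: y runs across the flap from the hinge to the free edge, z is the normal of the face to be pushed (up when folded down), x along the hinge. The flap is a plate 256 mm long, 100 mm from hinge to free edge, from z = 0 to 6 mm of this frame.
- flap_edge (a point): middle of the flap's free edge, on the face to be pushed (with a brass strip), 100 mm from the hinge; folded down it is 58 mm above the bench, 12 mm below the case's rim. Same axes as flap_hinge.
- chisel_1_mid (a point): centre of a red-handled wood chisel, 225 mm long, handle 22 mm square, blade 10 mm wide, lying along the case (blade towards the case's +x) on the case's floor under where the flap folds; top 30 mm above the bench. Loose; not to be moved.
- chisel_2_mid (a point): centre of a pale wooden-handled wood chisel, 225 mm long, handle 22 mm square, blade 16 mm wide, lying along the case (blade towards the case's +x) on the case's floor under where the flap folds; top 30 mm above the bench. Loose; not to be moved.
- chisel_3_mid (a point): centre of a red-handled wood chisel, 225 mm long, handle 22 mm square, blade 22 mm wide, lying along the case (blade towards the case's +x) on the case's floor under where the flap folds; top 30 mm above the bench. Loose; not to be moved.
- stone: grey sharpening stone, 160 x 50 x 25 mm, lying in the case beside the chisels near the lid's hinge; origin at the centre of its underside. Loose; not to be moved.
- hammer: hammer with pale 24 mm wooden handle, 275 mm long, 30 mm high, lying on the bench; head along its y, 100 mm wide; origin on the bench under the handle. Not to be moved.
- jar: upright round jar with brass cap, 60 mm across and 75 mm high; origin at the centre of its underside. Not to be moved.
- offcut: pale wooden block, 120 x 50 x 40 mm; origin at the centre of its underside. Not to be moved.
- brush: bench brush, red handle and blue bristles, 270 mm long, 50 mm wide and high, lying on the bench beyond the case; origin on the bench below it. Not to be moved.

How it is judged:
On the way, in this order (a step that is already met when the one before it is completed fails the run):
1. the flap is folded flat (within 0.06 rad) while the lid is still open (over 1.0 rad) (value of joint flap below 0.06 rad and value of joint lid above 1 rad), for 0.2 s.
2. the lid is fully shut (within 0.04 rad) over the flat flap (value of joint flap below 0.06 rad and value of joint lid below 0.04 rad), for 0.2 s.
At the end, for the whole second after the job is handed in: The flap lies flat in the case (within 0.06 rad of its stop), the lid is shut on it (within 0.04 rad) and at rest, and the chisels, the stone, the hammer, the jar, the offcut and the brush are within 30 mm of where they started (all of step 2 and velocity of joint lid between -0.05 and 0.05 rad/s and distance of each of chisel_1_mid, chisel_2_mid, chisel_3_mid, stone, hammer, jar, offcut, brush from where it was at the start of the episode below 0.03 m); the robot touches nothing.
It fails at once if the lid is brought down (below 0.8 rad) while the flap still stands up (over 0.15 rad) (value of joint lid below 0.8 rad and value of joint flap above 0.15 rad).
It fails at once if a chisel, the stone or another bystander is lifted, carried or pushed more than 30 mm away (distance of any of chisel_1_mid, chisel_2_mid, chisel_3_mid, stone, hammer, jar, offcut, brush from where it was at the start of the episode above 0.03 m).
It fails at once if the jar is tipped over (angle between jar's own z axis and vertical above 0.5 rad).
It also fails if it takes over 54 s, if anything falls off the work surface, if the arm or the gripper's body presses on something with over 40 N, if the wrist force passes 120 N, or if a joint passes its speed limit or range.

## Working session

There is one attempt and no reset: what is moved stays moved. The work goes in short steps, Python scripts to look and compute and a tool call to move; the robot and the scene stay as the last step left them, time stands still between calls to the robot, and variables do not carry over. Pictures are saved under pics/ and viewed, at most 10 in all, crops included, and the job is handed in when it is done.

Besides the shell and the picture viewer there is one more tool, called after "Request:" as name(argument=value, ...), one argument or row to a line, values as JSON. apply_moves: Moves the arm, as the interface text tells. Its arguments: {"type":"object","properties":{"motion":{"type":"string"},"force":{"type":"number"}},"required":["motion"]}

```bash
mkdir -p pics
python3 - <<'E'
from cell import robot
import cv2,numpy as np
s=robot.observe();print(s['time'],s['tool_pos'],s['tool_rot'])
for n in ['top','side']:
    p=robot.read_camera(n);cv2.imwrite(f'pics/{n}0.png',p['img'][:,:,::-1])
    print(n,p['fovy'],p['cx'],p['cy'],np.round(p['R'],3).tolist(),np.round(p['t'],3))
    for k in ['case','lid_hinge','lid_edge','flap_hinge','flap_edge','stone','hammer','jar','offcut','brush','chisel_1_mid']:
        print(k,[(np.round(d['centre'],3).tolist(),round(d['score'],2)) for d in robot.search_frame(k,p)[:3]])
E
```

```text
0.0 [ 0.13989152 -0.50557583  0.22601371] [-3.14000353e+00 -2.20960002e-04  2.69822023e-01]
top 54.23520096429478 323.89821291988875 200.45899709407274 [[0.028, -1.0, 0.013], [-0.994, -0.03, -0.107], [0.108, -0.01, -0.994]] [0.029 0.616 0.901]
case [([0.552, -0.054, 0.05], 0.64)]
lid_hinge [([0.53, 0.039, 0.224], 0.71)]
lid_edge [([0.531, 0.038, 0.221], 0.6)]
flap_hinge [([0.592, -0.157, 0.136], 0.73), ([0.6, 0.219, 0.042], 0.39)]
flap_edge [([0.588, -0.158, 0.138], 0.92), ([0.736, -0.018, 0.049], 0.31)]
stone [([0.568, -0.019, 0.035], 0.98)]
hammer [([0.708, -0.285, 0.023], 0.96)]
jar [([0.46, 0.18, 0.076], 0.72)]
offcut [([0.6, 0.216, 0.045], 0.61)]
brush [([0.736, -0.019, 0.05], 0.57)]
chisel_1_mid [([0.706, -0.283, 0.026], 0.69), ([0.563, -0.158, 0.027], 0.6)]
side 48.19921553711789 316.57928312462406 205.07409422765002 [[0.79, 0.613, 0.001], [0.487, -0.627, -0.608], [-0.372, 0.481, -0.794]] [-0.514 -0.198  1.198]
case [([0.562, -0.003, 0.108], 0.64)]
lid_hinge [([0.537, 0.034, 0.184], 0.88)]
lid_edge [([0.541, 0.032, 0.182], 0.61), ([0.603, -0.162, 0.118], 0.27)]
flap_hinge []
flap_edge [([0.602, -0.158, 0.12], 0.55)]
stone [([0.578, -0.027, 0.034], 0.74)]
hammer [([0.678, -0.29, 0.021], 0.95), ([0.537, 0.036, 0.181], 0.73)]
jar []
offcut [([0.54, 0.033, 0.188], 0.68), ([0.623, 0.211, 0.039], 0.56)]
brush [([0.749, -0.036, 0.047], 0.84), ([0.601, -0.16, 0.119], 0.16)]
chisel_1_mid []
```

View pics/top0.png

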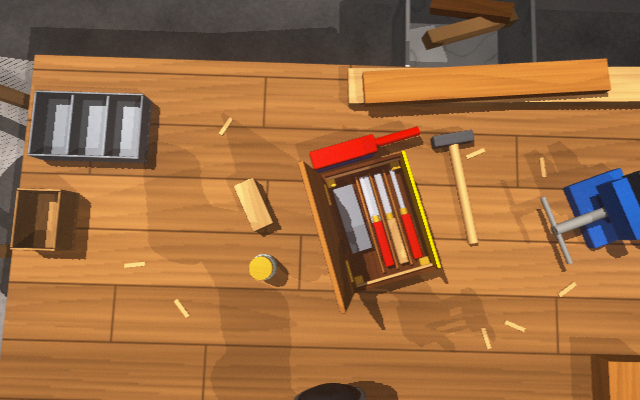

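View pics/side0.png

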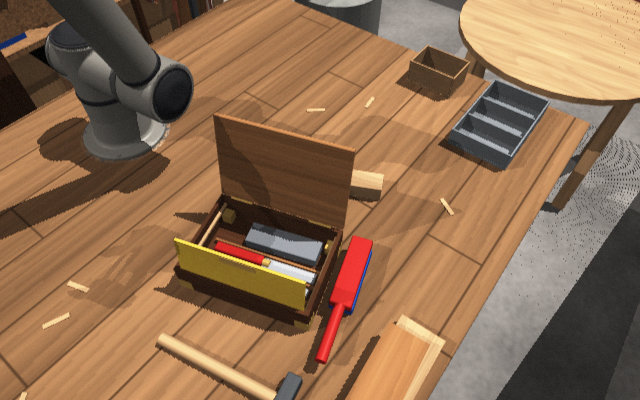

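Top shows the case centred near (375,220), turned about +0.28 rad, with the flap at the right (405,152)-(440,268) and the lid's edge at the left (302,163)-(342,311). Side shows the flap's top corners at (176,239) and (306,283), and the lid's at (215,115) and (354,150). I'll fit the pose to these.

```bash
cat > fit.py <<'E'
import numpy as np
from scipy.optimize import least_squares
def cw(p,q):
    x,y,a=p[:3];c,s=np.cos(a),np.sin(a)
    return np.array([x+c*q[0]-s*q[1],y+s*q[0]+c*q[1],q[2]])
def flap(p,u,v,w):
    f=p[4];return cw(p,(u,-.0905+v*np.cos(f)-w*np.sin(f),.052+v*np.sin(f)+w*np.cos(f)))
def lid(p,u,v,w):
    l=p[3];return cw(p,(u,.1-v*np.cos(l)+w*np.sin(l),.0705+v*np.sin(l)+w*np.cos(l)))
def proj(c,X):
    q=np.array(c['R'])@X+np.array(c['t']);f=200/np.tan(np.radians(c['fovy'])/2)
    return np.array([c['cx']+f*q[0]/q[2],c['cy']+f*q[1]/q[2]])
E
python3 - <<'E'
from cell import robot
from fit import *
import cv2
T=robot.read_camera('top');S=robot.read_camera('side')
for n,c in(('T',T),('S',S)):
  for k in('flap','lid'):
    d=robot.trace(k,c)
    if d:
        m=d[0]['pixels'].astype(np.uint8);k_=max(cv2.findContours(m,0,2)[0],key=cv2.contourArea)
        print(n,k,round(d[0]['score'],2),cv2.approxPolyDP(k_,4,True)[:,0].tolist())
obs=[(T,flap,(.128,.1,.006),(405,151)),(T,flap,(-.128,.1,.006),(441,268)),
(S,flap,(-.128,.1,.003),(175,238)),(S,flap,(.128,.1,.003),(308,282)),(S,flap,(.128,0,.006),(303,307)),
(S,lid,(-.14,.2,.005),(215,115)),(S,lid,(.14,.2,0.005),(354,150)),(S,lid,(.14,0,0),(345,227)),
(T,lid,(.14,.2,.01),(301,163)),(T,lid,(-.14,.2,.01),(341,311)),
(T,lambda p,*q:cw(p,q),(-.14,-.1,.07),(435,279)),(S,lambda p,*q:cw(p,q),(.14,-.1,.0),(309,321))]
g=lambda p:np.concatenate([proj(c,h(p,*q))-o for c,h,q,o in obs])
r=least_squares(g,[.57,-.06,.28,1.7,1.5],loss='soft_l1',f_scale=2)
print(np.round(r.x,4));print(np.round(g(r.x).reshape(-1,2),1).tolist())
p=r.x
for n,X in(('lidedge',lid(p,0,.2,.01)),('flapedge',flap(p,0,.1,.006)),('flaphinge',flap(p,0,0,.006)),('lidhinge',lid(p,0,0,0))):print(n,np.round(X,3))
E
```

```text
T flap 0.67 [[402, 152], [400, 162], [431, 263], [438, 266]]
T lid 0.61 [[299, 162], [343, 313], [353, 295], [329, 196], [320, 175]]
S flap 0.66 [[174, 240], [181, 268], [303, 310], [303, 281]]
S lid 0.91 [[213, 114], [223, 193], [328, 228], [344, 226], [354, 149]]
[ 0.5641 -0.0649  0.295   1.6418  1.5661]
[[-0.5, -0.8], [-1.1, 0.2], [-2.2, -1.0], [-4.3, 0.3], [1.2, 2.1], [-2.8, -2.6], [-0.0, 0.7], [-0.3, -2.4], [-1.1, -3.2], [0.5, 2.4], [-3.1, -8.5], [0.8, 3.1]]
lidedge [0.528 0.054 0.269]
flapedge [ 0.592 -0.157  0.152]
flaphinge [ 0.592 -0.157  0.052]
lidhinge [0.535 0.031 0.07 ]
```

Request:
apply_moves(
  motion="0 0 0 0 0 0 -0.1772; 0 0 0 0 0 0 -0.1772; 0 0 0 0 0 0 -0.1772; 0 0 0 0 0 0 -0.1772; 0 0 0 0 0 0 -0.1772; 0 0 0 0 0 0 -0.1772; 0 0 0 0 0 0 -0.1772; 0 0 0 0 0 0 -0.1772; 0 0 0 0 0 0 -0.1772; 0 0 0 0 0 0 0",
  force=20,
)

```text
time: 2.75
tool_pos: [0.14, -0.506, 0.2268]
tool_rot: [-3.142, 0.0, 1.863]
contact_force: [-0.3, 0.2, 0.2]
opening: 0.0009
grip_force: 0.0
```

Request:
apply_moves(
  motion="0 1.2 4.45 0 0 0 0; 0 1.2 4.45 0 0 0 0; 0 1.2 4.45 0 0 0 0; 0 1.2 4.45 0 0 0 0; 0 1.2 4.45 0 0 0 0; 0 1.2 4.45 0 0 0 0; 0 1.2 4.45 0 0 0 0; 0 1.2 4.45 0 0 0 0; 0 1.2 4.45 0 0 0 0; 0 1.2 4.45 0 0 0 0; 0 1.2 4.45 0 0 0 0; 0 1.2 4.45 0 0 0 0; 0 0 0 0 0 0 0; 0 0 0 0 0 0 0",
)

```text
time: 4.5
tool_pos: [0.6089, -0.2137, 0.2263]
tool_rot: [-3.141, -0.0, 1.863]
contact_force: [0.0, -0.1, -0.0]
opening: 0.0004
grip_force: 0.0
```

Request:
apply_moves(
  motion="0 0 0 3.1 0 0 0; 0 0 0 3.1 0 0 0; 0 0 0 3.1 0 0 0; 0 1.5 0 0 0 0 0; 0 1.5 0 0 0 0 0; 0 0 0 0 0 0 0; 0 0 0 0 0 0 0",
)

```text
time: 5.38
tool_pos: [0.6013, -0.1849, 0.1352]
tool_rot: [3.14, 0.002, 1.865]
contact_force: [-0.2, 0.1, 0.8]
opening: 0.0006
grip_force: 0.0
```

```bash
cat > look.py <<'E'
import sys,cv2
from cell import robot
s=robot.observe();print(s['time'],s['tool_pos'],s['contact_force'])
a=robot.read_camera('side')['img'][60:340,120:440];b=robot.read_camera('top')['img'][60:340,260:520]
cv2.imwrite(f'pics/{sys.argv[1]}.png',cv2.hconcat([a,b])[:,:,::-1])
E
python3 look.py a1
```

```text
5.375 [ 0.60127651 -0.1849416   0.13517681] [-0.15178958  0.10757955  0.81922999]
```

View pics/a1.png

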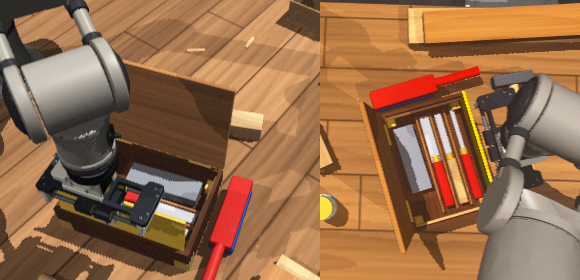

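The tool stands just outside the flap, its body clear above the edge, with the lid untouched. Now I'll push along the flap's arc.

Request:
apply_moves(
  motion="0 1 0 0.1 0 0 0; 0 1 0 0.1 0 0 0; 0 1.1 0 0.1 0 0 0; 0 1.1 0 0.1 0 0 0; 0 1.1 0 0.4 0 0 0; 0 1.1 0 0.4 0 0 0; 0 1 0 0.7 0 0 0; 0 1 0 0.7 0 0 0; 0 0.7 0 1 0 0 0; 0 0.7 0 1 0 0 0; 0 0 0 0 0 0 0",
)

```text
time: 6.85
tool_pos: [0.5715, -0.0902, 0.0865]
tool_rot: [-3.14, -0.002, 1.865]
contact_force: [0.4, -1.4, 1.1]
opening: 0.0001
grip_force: 0.0
```

Request:
apply_moves(
  motion="0 0.3 0 0.75 0 0 0; 0 0.3 0 0.75 0 0 0; 0 0.15 0 0.8 0 0 0; 0 0.15 0 0.8 0 0 0; 0 0 0 0 0 0 0; 0 0 0 0 0 0 0",
)

```text
time: 7.6
tool_pos: [0.5699, -0.0828, 0.0581]
tool_rot: [3.141, 0.001, 1.865]
contact_force: [-4.0, -1.2, 13.1]
opening: 0.0003
grip_force: 6.6
```

Request:
apply_moves(
  motion="0 0 0 0.1 0 0 0; 0 0 0 0 0 0 0; 0 0 0 -4 0 0 0; 0 0 0 -4.6 0 0 0; 0 0 0 -4.6 0 0 0; 0 0 0 -4.6 0 0 0; 0 0 0 -4.6 0 0 0; 0 0 0 -4.6 0 0 0; 0 0 0 0 0 0 0; 0 0 0 0 0 0 0",
)

```text
time: 8.85
tool_pos: [0.5693, -0.0822, 0.3244]
tool_rot: [-3.14, -0.001, 1.865]
contact_force: [0.2, -0.3, -0.3]
opening: 0.0004
grip_force: 0.0
```

```bash
python3 look.py a2
```

```text
8.85 [ 0.56930642 -0.08224927  0.3244125 ] [ 0.23173878 -0.32673659 -0.31710997]
```

View pics/a2.png

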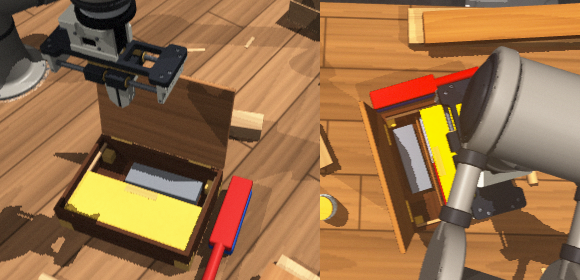

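The flap lies flat and the lid is still open. Next I go over the lid to its outer side.

Request:
apply_moves(
  motion="0 0 0 -1 0 0 0; 0 4 0 0 0 0 0; 0 4 0 0 0 0 0; 0 4 0 0 0 0 0; 0 4 0 0 0 0 0; 0 4 0 0 0 0 0; 0 0 0 0 0 0 0; 0 0 0 3.6 0 0 0; 0 0 0 3.6 0 0 0; 0 0 0 3.6 0 0 0; 0 0 0 0 0 0 0",
)

```text
time: 10.32
tool_pos: [0.5106, 0.108, 0.2255]
tool_rot: [-3.136, -0.001, 1.864]
contact_force: [-0.3, 0.2, 0.7]
opening: 0.0
grip_force: 0.0
```

```bash
python3 look.py a3
```

```text
10.325 [0.51064317 0.10800017 0.22549362] [-0.26770059  0.21994046  0.72725528]
```

View pics/a3.png

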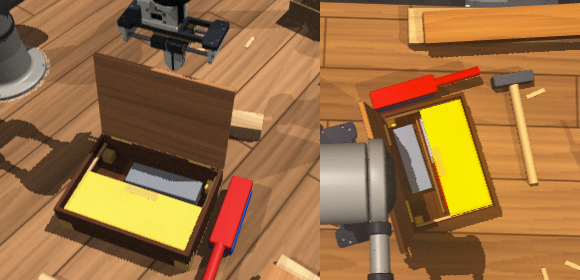

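The fingers are outside the lid with a gap; the way is clear. Pushing along the lid's arc.

Request:
apply_moves(
  motion="0 -1.55 0 0 0 0 0; 0 -1.55 0 0 0 0 0; 0 -1.55 0 0 0 0 0; 0 -1.55 0 0 0 0 0; 0 -1.4 0 0.1 0 0 0; 0 -1.4 0 0.1 0 0 0; 0 -1.4 0 0.1 0 0 0; 0 -1.45 0 0.55 0 0 0; 0 -1.45 0 0.55 0 0 0; 0 -1.45 0 0.55 0 0 0; 0 0 0 0 0 0 0",
)

```text
time: 11.8
tool_pos: [0.5543, -0.0337, 0.2071]
tool_rot: [-3.14, 0.0, 1.863]
contact_force: [-0.4, 0.2, 0.6]
opening: 0.0007
grip_force: 0.0
```

Request:
apply_moves(
  motion="0 -1.25 0 0.95 0 0 0; 0 -1.25 0 0.95 0 0 0; 0 -1.25 0 0.95 0 0 0; 0 -0.9 0 1.27 0 0 0; 0 -0.9 0 1.27 0 0 0; 0 -0.9 0 1.27 0 0 0; 0 -0.37 0 0.97 0 0 0; 0 -0.37 0 0.97 0 0 0; 0 -0.37 0 0.97 0 0 0; 0 0 0 0 0 0 0",
)

```text
time: 13.05
tool_pos: [0.5759, -0.1044, 0.1115]
tool_rot: [-3.14, -0.001, 1.864]
contact_force: [0.1, -0.1, -0.1]
opening: 0.0007
grip_force: 0.0
```

```bash
python3 look.py a4
```

```text
13.05 [ 0.57585288 -0.10444686  0.11146826] [ 0.13835515 -0.09713642 -0.13709363]
```

View pics/a4.png

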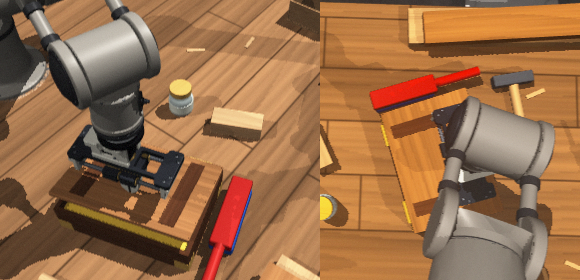

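The lid is nearly shut, with the fingers on it and a gap still showing over the flap. I'll press it down to the stop.

Request:
apply_moves(
  motion="0 -0.17 0 1 0 0 0; 0 -0.17 0 1 0 0 0; 0 -0.17 0 1 0 0 0; 0 0 0 0.2 0 0 0; 0 0 0 0 0 0 0; 0 0 0 0 0 0 0",
)

```text
time: 13.9
tool_pos: [0.5777, -0.1095, 0.0807]
tool_rot: [-3.141, 0.0, 1.865]
contact_force: [-1.4, 0.4, 6.4]
opening: 0.0005
grip_force: 3.2
```

Request:
apply_moves(
  motion="0 0 0 0.1 0 0 0; 0 0 0 0 0 0 0; 0 0 0 0 0 0 0",
)

```text
time: 14.28
tool_pos: [0.5778, -0.1095, 0.0807]
tool_rot: [3.141, 0.0, 1.865]
contact_force: [-5.0, 1.3, 11.7]
opening: 0.0005
grip_force: 6.4
```

Request:
apply_moves(
  motion="0 0 0 -3 0 0 0; 0 0 0 -4 0 0 0; 0 0 0 -4 0 0 0; 0 0 0 -4 0 0 0; 0 0 0 0 0 0 0; 0 0 0 0 0 0 0; 0 0 0 0 0 0 0",
)

```text
time: 15.15
tool_pos: [0.5772, -0.1092, 0.2278]
tool_rot: [-3.139, -0.002, 1.865]
contact_force: [0.1, -0.1, -0.5]
opening: 0.0005
grip_force: 0.0
```

```bash
python3 look.py a5
```

```text
15.15 [ 0.5771585  -0.1092483   0.22776835] [ 0.06238973 -0.1223783  -0.46840603]
```

View pics/a5.png

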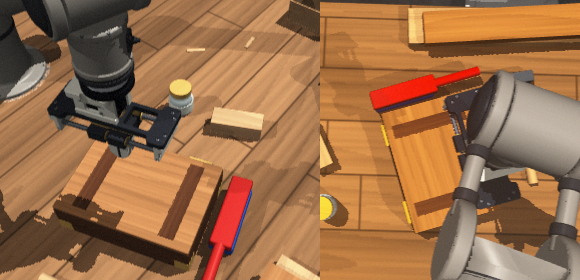

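The lid is fully shut, the robot is clear, and the bystanders are where they were.

```bash
python3 -c "
from cell import robot
print(robot.hand_in())"
```

```text
the job is handed in; nothing more can be done
None
```

I pushed the flap flat first, then shut the lid fully over it, and handed the job in at about 15 s; in the last picture the robot was clear of the case and nothing around it looked moved, but the hand-in returned no verdict.

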